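Tip the grooved forming block onto its back against the bench stop

ROBOT

A 6-joint arm with a two-finger parallel gripper is mounted at the origin on the work surface. World frame = base frame: x ahead of the robot, y to its left, z up, the work surface at z = 0. Lengths are in mm, angles in rad, forces in N, time in s.
With the tool pointing down it reaches from about 350 to 975 mm from the base axis. Payload 7.1 kg.
Tool frame: the origin (TCP) lies at the centre of the arm's flange, where the gripper is bolted on; the fingertips stand 182 mm ahead of it and the grasp point (between the pads) lies 163 mm ahead of it; z points along the fingers, y is the line along which they close (so a half turn about z gives the same grasp; the last joint's range is limited). The gripper opens to 88 mm and grips with 3 to 60 N. Pads are 20 mm wide; open, the fingers measure 115 mm over their backs; the gripper's body (75 mm by 178 mm) begins 61 mm behind the grasp point.
Start: joints at [-1.119, 0.423, 1.63, -0, 1.089, -0.019], TCP at [283.514, -556.98, 404.675] pointing down, gripper open.
Joint ranges: [-3, 3], [-0.9, 2.11], [0.09, 2.58], [-1.31, 4.45], [0.11, 2.69], [-2.54, 2.54]. Speed limits (rad/s): [2.39, 2.39, 3.01, 3.14, 3.14, 3.14].

INTERFACE

Orientations are given as a rotation vector (axis times angle).
In Python, from workcell import readout, get_image, ctrl gives the robot as it stands.
- The arm moves only by the tool step_arm, never from a script. Its argument "targets" is a list that holds one entry, the list of rows, each a list of 7 numbers: the shift along the world's x, y, z as a fraction of full scale, then the turn, a rotation vector about the world's x, y, z as a fraction of full scale, then the opening, from 0 (shut) to 1 (fully open). In form: [[[dx, dy, dz, wx, wy, wz, claw], ...]]. A call has exactly 5 rows; each row shifts and turns the commanded pose from where the row before left it; what a row does not reach is not made up. Full scale, the value 1, is 0.05 m for a shift and 4 degrees for a turn. A row lasts 1/8 s, in which the tool goes at most 62.5 mm and 10.7 degrees, less where a joint would pass 70% of its speed; a pose out of reach is approached as far as the arm can. A call with a number of a shift or a turn outside -1 to 1 is refused whole. A call with a gripper value outside its range is refused whole. The fingers move at their own pace and stop on an object; the grip force is fixed at half the most. Time passes only in rows, so rows that do not move let the fingers close, or fill a call up. It gives the time, the measured TCP pose, the force, the opening and the grip force at its end, in the units of the state.
- readout.get_obs(): the state, without advancing time (a new reading comes with each control period).
- get_image(name): name is "scene" or "top" or "wrist"; returns a dict with "pixels" (400x640x3 uint8, red, green, blue), "intrinsics" (3x3 intrinsics, pixels), "extrinsics" (4x4, takes a point from world to camera coordinates). Camera axes: x right, y down, z forward; pixel columns grow to the right and rows downward; lengths in mm; the calibration is good to about 2 mm. The wrist camera is an equidistant fisheye: a pixel r from the principal point sees the ray r / f radians off the axis. A picture is of the moment at which its call begins. There is no depth.
- ctrl.close_job(): hands the job in; it is judged then, once.
The state is a dict: "t": time; "qpos": joint angles; "qvel": joint speeds; "joint_torque": joint torques, N m; "ee_pos": TCP position; "orientation": TCP orientation; "ft_force": force on the tool from outside, world axes, zero at the start; "moment": the same for the moment, N m; "width": finger opening in mm; "grasp_force": force on a finger pad.
Only numpy, scipy, OpenCV 4.12 (cv2) and the standard library are available. Lean on these libraries where they do the work, as an engineer would, in place of code of your own. Each camera call takes 0.05 s, during which the arm holds its last target. There are 200 camera calls.

TASK

On the cutting mat two hardwood blocks stand on end: push over the one with long grooves down one face, so that it lies on its back with the grooves facing up, then push it along the mat until its leading end sits flush and square against the wooden stop batten. Only push: do not pick up, lift or carry the block, and leave the plain block standing and everything else where it is.

Things in the scene. Friction and masses are not known exactly. Their poses are not given: they have to be found in the camera images.
- grooved: Grooved hardwood block, 45 mm thick (x), 70 wide (y), 100 tall (z), 0.2 to 0.4 kg, loose, standing on end on the mat at the start. Origin: centre of its foot end face; z runs foot to head, x is normal to the broad faces. The face at x = -22.5 mm is grooved; the one at x = +22.5 mm is its flat back, which at the start looks towards the stop (within 20 degrees), 140 to 190 mm short of it.
- grooved_face (a point): Centre of the grooved face (x = -22.5, y = 0, z = 50 mm in the block). Three straight grooves 12 mm deep run its full height, at y = -26 to -8, 0 to 12 and 19 to 27 mm, between flat ribs. Pushed here near the top, towards the stop, the block overbalances when leant about 25 degrees and falls on its back by itself.
- grooved_head (a point): Centre of the head end face of the grooved block (z = 100 mm in the block). Once tipped the block lies 45 mm high, head end towards the stop and some 20 to 100 mm short of it; its foot end is then the one to push.
- grooved_heel (a point): Middle of the foot edge of the flat back of the grooved block (x = +22.5 mm, z = 0): the edge it pivots on. It stays on the mat all through the job when the block is only pushed.
- stop: The stop: a pale wooden batten fixed on the mat, 300 mm long, 30 mm deep, 22 mm high above the mat. Origin: on the mat surface at the middle of the long face to be pushed against; x is level and points into the batten (the direction in which to push things against it), y runs along the batten, z up.
- plain: The plain hardwood block, the same outline and wood (45 x 70 x 100 mm, axes and origin as the grooved one) but with no grooves, loose, standing upright about 150 mm to one side of the grooved block, on either side. Leave it standing.
- punch: Steel punch standing on end on the mat, 18 mm diameter, 60 mm tall, 30 to 40 mm in front of the middle of the stop, between the lanes of the two blocks. Origin: centre of its underside. Leave alone.
- ring: Brass ring lying flat, 28 mm outer diameter, 8 mm high, near the robot's side of the mat. Origin: centre of its underside. Leave alone.
- jar: Small amber glass jar with a steel lid, 56 mm diameter, 65 mm tall, beyond the stop. Origin: centre of its underside. Leave alone.
- hammer: Small hammer lying on the mat, 240 mm long, to the robot's right. Leave alone.
- mandrel: Steel ring mandrel standing on its round foot (64 mm), 150 mm tall, at the far left corner of the mat. Origin: centre of its underside. Leave alone.
- driver: Screwdriver lying on the mat, 160 mm long, to the robot's right. Leave alone.
- mat: The green cutting mat, 460 x 720 mm, 3 mm thick, fixed; its top, on which everything stands, is 3 mm above the work surface. Origin: centre of its underside.
There are look-alikes about, which are no part of the job. Leave any green or red look-alike of the grooved alone.

How it is judged:
By the outcome, as a careful person would: the job done as asked, in the order asked, and still so for the second after the job is handed in, with the robot touching nothing.
It also fails if it takes over 42 s, if anything falls off the work surface, if the arm or the gripper's body presses on something with over 40 N, if the wrist force passes 120 N, or if a joint passes its speed limit or range.

## Working session

There is one attempt and no reset: what is moved stays moved. The work goes in short steps, Python scripts to look and compute and a tool call to move; the robot and the scene stay as the last step left them, time stands still between calls to the robot, and variables do not carry over. Pictures are saved under pics/ and viewed, at most 10 in all, crops included, and the job is handed in when it is done.

Besides the shell and the picture viewer there is one more tool, called after "Request:" as name(argument=value, ...), one argument or row to a line, values as JSON. step_arm: Moves the arm, as the interface text tells. Shift numbers are shares of 0.05 m and turn numbers shares of 4 degrees, none past 1 either way. Its arguments: {"type":"object","properties":{"targets":{"type":"array"}},"required":["targets"]}

```bash
mkdir -p pics
cat > h.py <<'E'
import numpy as np, cv2
from workcell import readout, get_image, ctrl
def grab(n,f):
    d=get_image(n); cv2.imwrite(f'pics/{f}.png',d['pixels'][:,:,::-1]); np.savez(f'pics/{f}.npz',**{k:np.array(v) for k,v in d.items()}); return d
def ray(d,u,v,z):
    K=np.array(d['intrinsics']);E=np.array(d['extrinsics']);R=E[:3,:3];c=-R.T@E[:3,3]
    r=R.T@np.linalg.inv(K)@[u,v,1]; return c+r*(z-c[2])/r[2]
def proj(d,p):
    K=np.array(d['intrinsics']);E=np.array(d['extrinsics']);q=K@(E[:3,:3]@np.array(p,float)+E[:3,3]); return q[:2]/q[2]
E
python3 - <<'E'
from h import *
for n in ('top','scene'):
    d=grab(n,n+'0'); E=np.array(d['extrinsics']); print(n,np.round(-E[:3,:3].T@E[:3,3]),d['intrinsics'])
a=[cv2.imread(f'pics/{n}0.png') for n in('top','scene')]
E
```

```text
top [ 416.   33. 1463.] [[514.11172462   0.         321.8795417 ]
 [  0.         514.11172462 205.11672558]
 [  0.           0.           1.        ]]
scene [1334.  716.  861.] [[482.8708295    0.         318.6389901 ]
 [  0.         482.8708295  199.47414898]
 [  0.           0.           1.        ]]
```

View pics/top0.png

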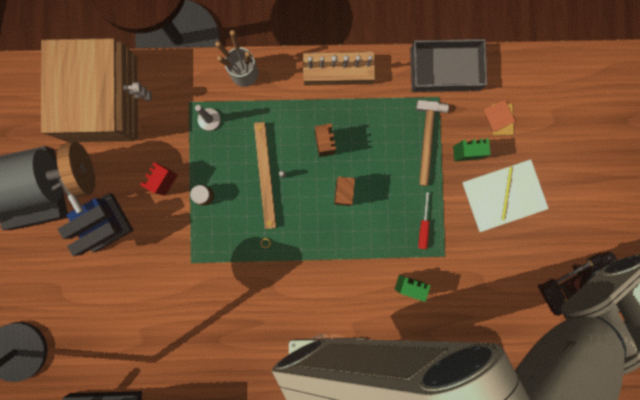

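View pics/scene0.png

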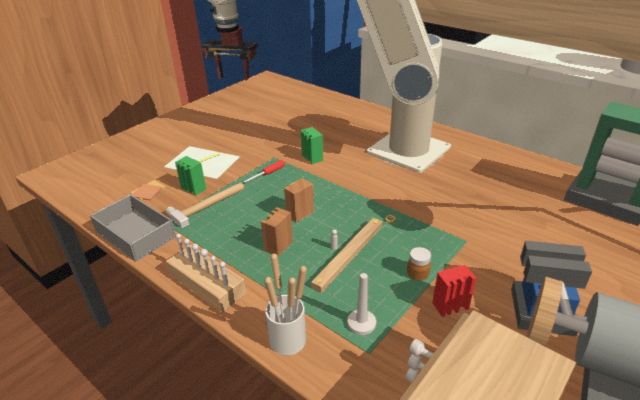

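Top view: the grooved candidates are brown (325,139) with notches on its right (−y) edge, brown (345,191) with no visible notches, greens (473,149) and (413,288), and red (157,179). The stop batten runs from (260,124) to (270,227), with the punch at (281,174). I choose brown (325,139) and will check it in a close crop.

Run:
```python
from h import *
t=cv2.imread('pics/top0.png')[90:270,220:400]; s=cv2.imread('pics/scene0.png')[160:300,220:400]
o=np.zeros((540,800,3),np.uint8)
T=cv2.resize(t,None,fx=2.95,fy=2.95,interpolation=cv2.INTER_CUBIC)
g=cv2.imread('pics/top0.png')[115:165,300:350]; G=cv2.resize(g,(260,260),interpolation=cv2.INTER_CUBIC)
o[:T.shape[0],:T.shape[1]]=T[:540]; o[:260,535:795]=G
S=cv2.resize(s[15:110,20:120],(260,247),interpolation=cv2.INTER_CUBIC); o[280:527,535:795]=S
cv2.imwrite('pics/crop1.png',o)
d=np.load('pics/top0.npz')
im=cv2.imread('pics/top0.png'); hsv=cv2.cvtColor(im,cv2.COLOR_BGR2HSV)
m=((hsv[...,0]<25)&(hsv[...,1]>70)&(hsv[...,2]>60)).astype(np.uint8)
m[:,:195]=0;m[:,415:]=0;m[:105]=0;m[257:]=0
n,l,st,c=cv2.connectedComponentsWithStats(m)
for i in range(1,n):
    if st[i,4]<60: continue
    z=25 if st[i,3]>70 else 103
    cn=max(cv2.findContours((l==i).astype(np.uint8),0,2)[0],key=cv2.contourArea)
    b=cv2.boxPoints(cv2.minAreaRect(cn))
    print(st[i],np.round(b,1).tolist(),[np.round(ray(d,u,v,z)[:2]).tolist() for u,v in b])
```

```text
[ 254  122   22  107 1216] [[253.39999389648438, 122.5], [264.79998779296875, 121.30000305175781], [275.79998779296875, 227.39999389648438], [264.3999938964844, 228.60000610351562]] [[722.0, 194.0], [724.0, 162.0], [425.0, 137.0], [423.0, 169.0]]
[315 123  21  30 471] [[313.29998779296875, 125.5999984741211], [331.29998779296875, 122.5999984741211], [335.79998779296875, 149.6999969482422], [317.79998779296875, 152.6999969482422]] [[693.0, 26.0], [700.0, -22.0], [627.0, -32.0], [620.0, 16.0]]
[335 177  20  28 505] [[335.0, 177.0], [354.0, 177.0], [354.0, 204.0], [335.0, 204.0]] [[555.0, -28.0], [553.0, -79.0], [482.0, -77.0], [483.0, -26.0]]
```

View pics/crop1.png

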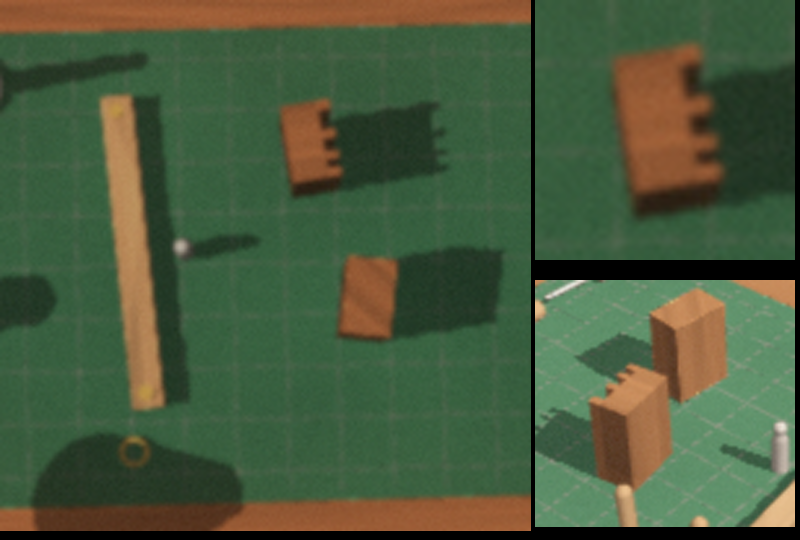

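Run:
```python
from h import *
from scipy.spatial.transform import Rotation as R
o=readout.get_obs(); print(o); print(R.from_rotvec(o['orientation']).as_matrix().round(3))
d=np.load('pics/top0.npz')
P=[ray(d,u,v,103).round(1)[:2].tolist() for u,v in [(315.4,126.5),(318.7,150.6),(335.2,149.2)]]; print(P)
s=np.load('pics/scene0.npz')
print('punch',ray(d,281,174,63)[:2])
```

```text
{'t': 0.1, 'qpos': array([-1.11902877e+00,  4.23792144e-01,  1.63059839e+00, -2.88344905e-06,
        1.08861838e+00, -1.89993475e-02]), 'qvel': array([ 7.36492558e-04, -6.35246492e-04, -2.60517083e-03, -6.61389503e-05,
        1.57839827e-03, -1.46539479e-04]), 'joint_torque': array([ 7.66603898e-04, -5.45610845e+01, -2.74323964e+01,  6.45093829e-02,
        1.88001670e-02, -6.70332270e-06]), 'ee_pos': array([ 283.39594808, -556.77817953,  403.96791179]), 'orientation': array([-3.05361810e+00, -7.32348875e-01,  4.81341050e-04]), 'ft_force': array([-0.36010955, -0.03738159, -0.95369297]), 'moment': array([-0.01380575, -0.00199279,  0.02264795]), 'grasp_force': 0.0, 'width': 87.73683349166228}
[[ 0.891  0.454 -0.001]
 [ 0.454 -0.891  0.001]
 [ 0.    -0.001 -1.   ]]
[[690.9, 20.6], [626.0, 13.4], [628.8, -30.7]]
punch [570.23465196 117.26573564]
```

Request:
step_arm(
  targets=[
    [[0.385,0.48,0,0,0,0.86,0],[0.385,0.48,0,0,0,0.86,0],[0.385,0.48,0,0,0,0.86,0],[0.385,0.48,0,0,0,0.86,0],[0.385,0.48,0,0,0,0.86,0]],
  ],
)

```text
t: 0.72
ee_pos: [380.2, -436.1, 404.3]
orientation: [-2.909, -1.184, 0.0]
ft_force: [0.2, -0.2, -0.6]
width: 41.6
grasp_force: 0.0
```

Request:
step_arm(
  targets=[
    [[0.385,0.48,0,0,0,0.86,0],[0.385,0.48,0,0,0,0.86,0],[0.385,0.48,0,0,0,0.86,0],[0.385,0.48,0,0,0,0.86,0],[0.385,0.48,0,0,0,0.86,0]],
  ],
)

```text
t: 1.35
ee_pos: [476.5, -316.1, 404.3]
orientation: [-2.7, -1.606, 0.0]
ft_force: [-0.0, -0.2, 0.5]
width: 0.5
grasp_force: 0.0
```

Request:
step_arm(
  targets=[
    [[0.385,0.48,0,0,0,0.86,0],[0.385,0.48,0,0,0,0.86,0],[0.385,0.48,0,0,0,0.86,0],[0.385,0.48,0,0,0,0.86,0],[0.385,0.48,0,0,0,0.86,0]],
  ],
)

```text
t: 1.98
ee_pos: [572.7, -196.1, 404.3]
orientation: [-2.429, -1.991, 0.001]
ft_force: [0.1, -0.6, -0.2]
width: 0.4
grasp_force: 0.0
```

Request:
step_arm(
  targets=[
    [[0.385,0.46,0,0,0,0.86,0],[0.385,0.46,0,0,0,0.86,0],[0.385,0.46,0,0,0,0.86,0],[0.385,0.46,0,0,0,0.86,0],[0.385,0.46,0,0,0,0.86,0]],
  ],
)

```text
t: 2.6
ee_pos: [669.0, -81.2, 404.2]
orientation: [-2.104, -2.332, 0.001]
ft_force: [0.1, 1.4, -0.4]
width: 0.2
grasp_force: 0.0
```

Request:
step_arm(
  targets=[
    [[0,0,-0.7,0,0,0,0],[0,0,-0.7,0,0,0,0],[0,0,-0.7,0,0,0,0],[0,0,-0.64,0,0,0,0],[0,0,0,0,0,0,0]],
  ],
)

```text
t: 3.22
ee_pos: [667.3, -81.8, 264.7]
orientation: [-2.103, -2.327, 0.005]
ft_force: [-0.3, -0.7, 0.3]
width: 0.1
grasp_force: 0.0
```

Run:
```python
from h import *
d=grab('wrist','w1'); e=grab('scene','s1')
a=cv2.imread('pics/w1.png'); b=cv2.imread('pics/s1.png')[150:310,200:420]
o=np.zeros((600,800,3),np.uint8); o[:300,:480]=cv2.resize(a,(480,300)); o[300:,:412]=cv2.resize(b,(412,300),interpolation=cv2.INTER_CUBIC)
cv2.imwrite('pics/c2.png',o)
```

```text
(no output)
```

View pics/c2.png

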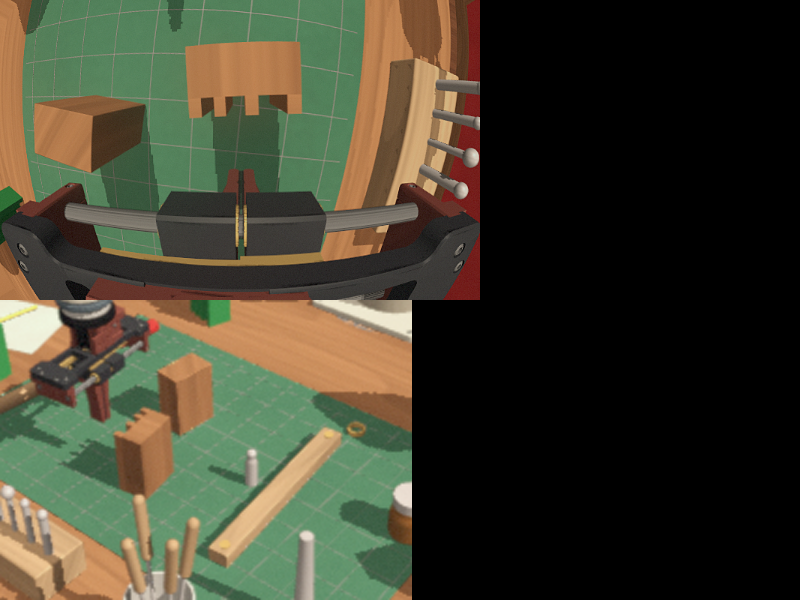

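Wrist view: the head face spans u≈187–302 in the half-size picture. The notches face the closed fingers (u≈241), which are centred on it. The plain block at (90,130) is clear to the left. Next I push towards the stop.

Request:
step_arm(
  targets=[
    [[-0.03,0.25,0.02,0,0,0,0],[-0.03,0.25,0,0,0,0,0],[-0.03,0.25,0,0,0,0,0],[-0.02,0.15,0,0,0,0,0],[-0.02,0.15,0,0,0,0,0]],
  ],
)

```text
t: 3.95
ee_pos: [662.0, -28.8, 268.9]
orientation: [2.106, 2.331, 0.0]
ft_force: [-0.2, -0.5, 0.8]
width: 0.5
grasp_force: 0.4
```

Request:
step_arm(
  targets=[
    [[-0.02,0.15,0,0,0,0,0],[-0.02,0.15,0,0,0,0,0],[-0.02,0.15,0,0,0,0,0],[-0.02,0.15,0,0,0,0,0],[0,0,0,0,0,0,0]],
  ],
)

```text
t: 4.58
ee_pos: [657.9, 1.1, 268.6]
orientation: [-2.106, -2.331, 0.0]
ft_force: [0.2, 0.3, -0.4]
width: 0.4
grasp_force: 0.0
```

Run:
```python
from h import *
d=grab('wrist','w2'); e=grab('scene','s2')
a=cv2.imread('pics/w2.png'); b=cv2.imread('pics/s2.png')[150:310,200:420]
o=np.zeros((300,800,3),np.uint8); o[:,:400]=cv2.resize(a,(480,300))[:,40:440]; o[:,400:]=cv2.resize(b,(412,300),interpolation=cv2.INTER_CUBIC)[:,:400]
cv2.imwrite('pics/c3.png',o)
```

```text
(no output)
```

View pics/c3.png

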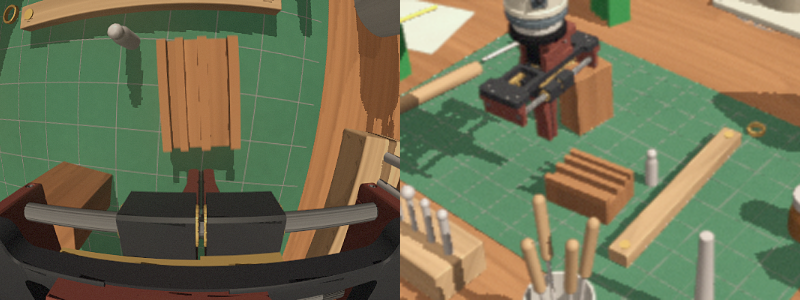

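The block fell on its back with its grooves up. In the wrist crop its corners are (157,39), (239,37), (240,150) and (163,152); the punch is at (117,32) and the plain block is still standing. Next I measure its yaw and gap to the stop.

```bash
cat >> h.py <<'E'
def fray(d,u,v,z):
    K=np.array(d['intrinsics']);E=np.array(d['extrinsics']);R=E[:3,:3];c=-R.T@E[:3,3]
    p=np.array([(u-K[0,2])/K[0,0],(v-K[1,2])/K[1,1]]);t=np.hypot(*p)
    r=R.T@np.append(p/t*np.sin(t),np.cos(t)); return c+r*(z-c[2])/r[2]
def wood(im):
    h=cv2.cvtColor(im,cv2.COLOR_BGR2HSV); return ((h[...,0]<25)&(h[...,1]>50)&(h[...,2]>70)).astype(np.uint8)
def rect(cn,f,d,z):
    p=np.array([f(d,u+.0,v+.0,z)[:2] for u,v in cn.reshape(-1,2)],np.float32); return cv2.minAreaRect(p),p
E
python3 - <<'E'
from h import *
d=np.load('pics/w2.npz'); im=cv2.imread('pics/w2.png'); m=wood(im)
n,l,st,c=cv2.connectedComponentsWithStats(cv2.morphologyEx(m,cv2.MORPH_CLOSE,np.ones((5,5))))
for name,(u,v),z in (('block',((200+40)/.75,90/.75),48),('stop',((200+40)/.75,6/.75),25)):
    i=l[int(v),int(u)]; print(name,i,st[i])
    cn=max(cv2.findContours((l==i).astype(np.uint8),0,1)[0],key=cv2.contourArea)
    r,p=rect(cn,fray,d,z); print(r,cv2.boxPoints(r).round(1).tolist())
d=grab('top','t2'); im=cv2.imread('pics/t2.png'); m=wood(im)
n,l,st,c=cv2.connectedComponentsWithStats(m)
for i in range(1,n):
    if 200<c[i,0]<400 and 110<c[i,1]<230 and st[i,4]>60:
        cn=max(cv2.findContours((l==i).astype(np.uint8),0,1)[0],key=cv2.contourArea)
        r,p=rect(cn,ray,d,25 if st[i,3]>70 else 48); print('top',st[i],r)
E
```

```text
block 22 [  261    47   114   156 16057]
((648.227783203125, 65.48527526855469), (72.78064727783203, 101.85648345947266), 8.164501190185547) [[605.0, 110.69999694824219], [619.4000244140625, 9.899999618530273], [691.5, 20.200000762939453], [677.0, 121.0999984741211]]
stop 4 [  54    0  375   42 7521]
((550.1669311523438, 152.94052124023438), (43.12816619873047, 342.7113342285156), 89.78681182861328) [[378.70001220703125, 132.0], [721.4000244140625, 130.6999969482422], [721.5999755859375, 173.89999389648438], [378.8999938964844, 175.10000610351562]]
top [     0      0    640    400 166201] ((513.1793823242188, 5.30755615234375), (1816.197998046875, 1125.558837890625), 88.25924682617188)
top [ 254  122   22  107 1212] ((573.6912841796875, 165.615478515625), (300.5281066894531, 31.98198890686035), 4.8827056884765625)
```

Request:
step_arm(
  targets=[
    [[0,-0.4,0,0,0,-0.25,0.36],[0,-0.4,0,0,0,0,0.36],[0,0,-0.4,0,0,0,0.36],[0,0,-0.45,0,0,0,0.36],[0,0,-0.4,0,0,0,0.36]],
  ],
)

```text
t: 5.35
ee_pos: [657.4, -39.2, 203.6]
orientation: [-2.126, -2.311, 0.002]
ft_force: [0.4, 0.3, 0.4]
width: 31.9
grasp_force: 0.0
```

Request:
step_arm(
  targets=[
    [[0,0.2,0,0,0,0,0.36],[0,0.2,0,0,0,0,0.36],[0,0.2,0,0,0,0,0.36],[0,0.2,0,0,0,0,0.36],[-0.01,0.12,0,0,0,0,0.36]],
  ],
)

```text
t: 5.98
ee_pos: [657.6, 7.3, 206.8]
orientation: [2.125, 2.312, 0.001]
ft_force: [-0.2, -1.8, 2.1]
width: 32.1
grasp_force: 1.0
```

Request:
step_arm(
  targets=[
    [[-0.01,0.1,0,0,0,0,0.36],[-0.01,0.1,0,0,0,0,0.36],[-0.01,0.1,0,0,0,0,0.36],[-0.01,0.1,0,0,0,0,0.36],[0,0,0,0,0,0,0.36]],
  ],
)

```text
t: 6.6
ee_pos: [655.4, 27.0, 206.0]
orientation: [-2.127, -2.312, -0.0]
ft_force: [-0.7, -1.0, 0.2]
width: 31.4
grasp_force: 0.0
```

Run:
```python
from h import *
d=grab('wrist','w3'); e=grab('top','t3')
a=cv2.imread('pics/w3.png'); b=cv2.imread('pics/t3.png')[110:240,235:365]
o=np.zeros((400,800,3),np.uint8); o[:,:400]=a[:,120:520]; o[:,400:]=cv2.resize(b,(400,400),interpolation=cv2.INTER_CUBIC)
cv2.imwrite('pics/c4.png',o); print(readout.get_obs()['ft_force'])
```

```text
[-0.70721404  0.66541595 -0.08965508]
```

View pics/c4.png

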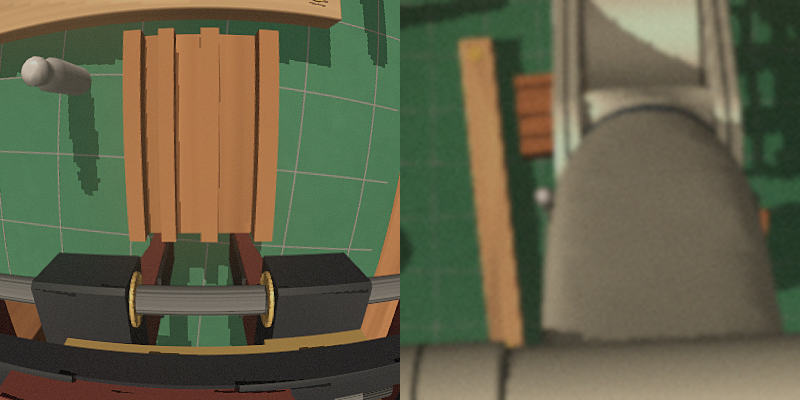

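The block is square to the fingers, its head end about 20 mm short of the batten; the punch at (40,75) is clear.

Request:
step_arm(
  targets=[
    [[-0.006,0.07,0,0,0,0,0.36],[-0.006,0.07,0,0,0,0,0.36],[-0.006,0.07,0,0,0,0,0.36],[-0.006,0.06,0,0,0,0,0.36],[0,0,0,0,0,0,0.36]],
  ],
)

```text
t: 7.32
ee_pos: [654.3, 40.4, 206.2]
orientation: [-2.127, -2.312, -0.0]
ft_force: [0.1, 0.4, 0.4]
width: 31.7
grasp_force: 0.0
```

Request:
step_arm(
  targets=[
    [[-0.002,0.02,0,0,0,0,0.36],[-0.002,0.02,0,0,0,0,0.36],[-0.002,0.02,0,0,0,0,0.36],[-0.002,0.02,0,0,0,0,0.36],[-0.002,0.02,0,0,0,0,0.36]],
  ],
)

```text
t: 7.95
ee_pos: [653.9, 45.0, 206.2]
orientation: [2.127, 2.312, 0.0]
ft_force: [0.4, -1.7, 0.9]
width: 31.6
grasp_force: 0.9
```

Run:
```python
from h import *
print(readout.get_obs()['ft_force'])
d=grab('wrist','w4'); im=cv2.imread('pics/w4.png')
cv2.imwrite('pics/c5.png',cv2.resize(im[0:130,220:440],None,fx=3.6,fy=3.6,interpolation=cv2.INTER_CUBIC))
```

```text
[ 0.44224212 -1.66539388  0.86758213]
```

View pics/c5.png

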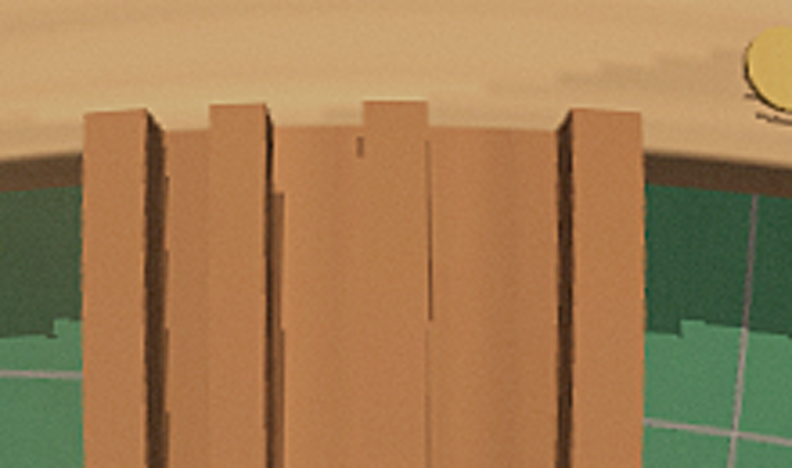

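The head ribs (rows ~105) now overlap the batten's edge (row ~160) in view, because they stand higher than it. Contact isn't felt yet, so I creep on.

Request:
step_arm(
  targets=[
    [[-0.002,0.02,0,0,0,0,0.36],[-0.002,0.02,0,0,0,0,0.36],[-0.002,0.02,0,0,0,0,0.36],[0,0.01,0,0,0,0,0.36],[0,0.01,0,0,0,0,0.36]],
  ],
)

```text
t: 8.62
ee_pos: [653.9, 46.2, 206.4]
orientation: [2.123, 2.311, -0.004]
ft_force: [1.5, -18.9, 2.3]
width: 31.4
grasp_force: 10.3
```

Firm contact: 19 N along the push. I back off, rise and verify.

Request:
step_arm(
  targets=[
    [[0,0,0,0,0,0,0.36],[0,-0.06,0,0,0,0,0.36],[0.02,-0.25,0,0,0,0,0.36],[0.04,-0.5,0,0,0,0,0.36],[0.03,-0.4,0,0,0,0,0.36]],
  ],
)

```text
t: 9.25
ee_pos: [658.0, -12.4, 206.1]
orientation: [-2.127, -2.312, -0.0]
ft_force: [0.5, 0.4, -0.0]
width: 32.0
grasp_force: 0.0
```

Request:
step_arm(
  targets=[
    [[0,0,0.8,0,0,0,0.36],[0,0,0.8,0,0,0,0.36],[0,0.7,0.2,0,0,0,0.36],[0,0.7,0,0,0,0,0.36],[0,0,0,0,0,0,0.36]],
  ],
)

```text
t: 9.88
ee_pos: [657.9, 60.1, 296.4]
orientation: [-2.124, -2.315, -0.001]
ft_force: [-0.4, -0.2, 0.2]
width: 31.8
grasp_force: 0.0
```

Run:
```python
from h import *
print(readout.get_obs()['ee_pos'])
d=grab('wrist','w5'); im=cv2.imread('pics/w5.png'); e=grab('scene','s5'); b=cv2.imread('pics/s5.png')[150:310,200:420]
o=np.zeros((600,800,3),np.uint8); o[:300,:480]=cv2.resize(im,(480,300)); o[300:,:412]=cv2.resize(b,(412,300),interpolation=cv2.INTER_CUBIC)
cv2.imwrite('pics/c6.png',o)
```

```text
[657.93744947  60.11058297 296.44677365]
```

View pics/c6.png

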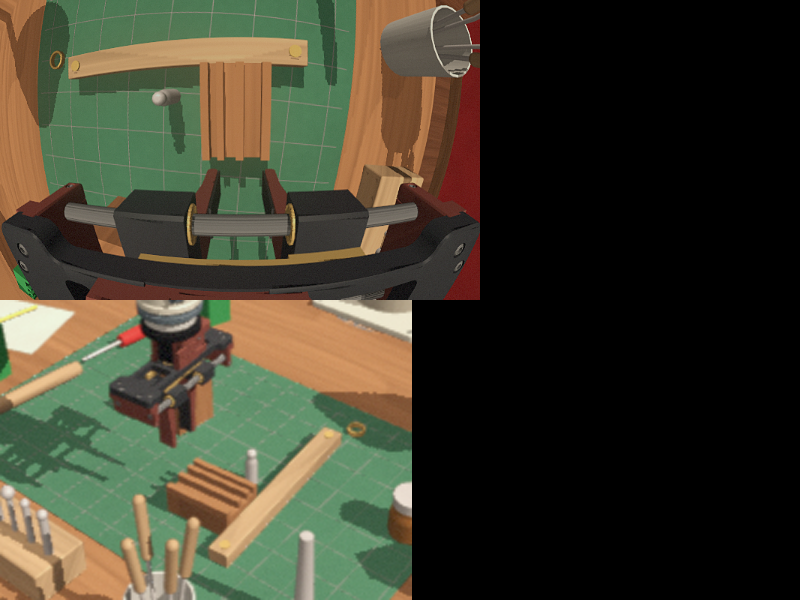

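The block lies against the batten, grooves up, with the punch and plain block standing. A quick check of squareness in numbers follows.

Run:
```python
from h import *
d=np.load('pics/w5.npz'); im=cv2.imread('pics/w5.png'); h=cv2.cvtColor(im,cv2.COLOR_BGR2HSV)
w=((h[...,0]<25)|(h[...,0]>170))&(h[...,1]>50)&(h[...,2]>60)
def fit(P):
    vx,vy,x,y=cv2.fitLine(np.array(P,np.float32),cv2.DIST_HUBER,0,.01,.01).ravel(); return np.degrees(np.arctan2(vy,vx))%180,(x,y),(vx,vy)
L=[];Rr=[]
for v in range(100,205,3):
    c=np.where(w[v,255:375])[0]+255; L.append(fray(d,c.min()-.5,v,48)[:2]); Rr.append(fray(d,c.max()+.5,v,48)[:2])
F=[]
for u in range(276,355,2):
    c=np.where(w[150:225,u])[0]; k=150+np.max(c[c<65]); F.append(fray(d,u,k+.5,36)[:2])
S=[]
hh=h[...,2].astype(int)
for u in list(range(110,258,4))+list(range(366,405,4)):
    # lit top face lower edge: bright->dark
    c=hh[45:112,u]; k=45+np.argmin(np.diff(c)); S.append(fray(d,u,k+.5,25)[:2])
l,r,f,s=map(fit,(L,Rr,F,S)); print('sides',l[:2],r[:2],'stop',s[:2])
mid=(np.array(l[1])+r[1])/2; print('block yaw',l[0]-90,r[0]-90,'foot',np.median(F,0),'stop yaw',s[0])
fp=np.median(F,0); n=np.array([-s[2][1],s[2][0]]); print('foot->stop',abs(n@(np.array(s[1])-fp)))
```

```text
sides (np.float32(94.59607), (np.float32(612.813), np.float32(101.599266))) (np.float32(94.877075), (np.float32(682.35535), np.float32(116.25172))) stop (np.float32(4.7839217), (np.float32(571.4092), np.float32(150.20317)))
block yaw 4.5960693 4.877075 foot [653.09839063  54.83129584] stop yaw 4.7839217
foot->stop 101.85236114612232
```

```bash
python3 -c "
from h import *
print(ctrl.close_job())"
```

```text
the job is handed in; nothing more can be done
None
```

I tipped the grooved block onto its back, grooves up, and pushed it against the stop batten until I felt firm contact (19 N). It measured square to within about 0.2° and flush to within the cameras' roughly 2 mm accuracy, nothing else appeared to have moved, and I handed the job in at about 10 s; no verdict came back.

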